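# Lock the food processor's lid and pulse it

### The arm

A 6-joint arm with a two-finger parallel gripper is mounted at the origin on a cart in front of the work surface, level with it; the furniture and walls round the work are solid. World frame = base frame: x ahead of the robot, y to its left, z up, the work surface at z = 0. Lengths are in m, angles in rad, forces in N, time in s.
With the tool pointing down it reaches from about 0.325 to 0.775 m from the base axis. Payload 5.5 kg.
Tool frame: the origin (TCP) lies at the very end of the fingers, on their centre line; the grasp point (between the pads) lies 19 mm behind it; z points along the fingers, y is the line along which they close (so a half turn about z gives the same grasp; the last joint's range is limited). The gripper opens to 88 mm and grips with 3 to 60 N. Pads are 20 mm wide; open, the fingers measure 115 mm over their backs; the gripper's body (75 mm by 178 mm) begins 61 mm behind the grasp point.
Start: joints at [-1.312, 0.091, 1.231, -0, 1.82, -0.057], TCP at [0.186, -0.57, 0.223] pointing down, gripper open.
Joint ranges: [-2.87, 2.87], [-0.86, 2.18], [0.17, 2.46], [-1.51, 4.65], [0.06, 2.69], [-2.65, 2.65]. Speed limits (rad/s): [2.57, 2.57, 3.01, 3.14, 3.14, 3.14].

### API

Orientations are given as a unit quaternion [w, x, y, z].
In Python, from cell import arm, optics gives the robot as it stands.
- The arm moves only by the tool servo_tool, never from a script. Its argument "targets" is a list of rows, each a list of 7 numbers: the shift along the tool's x, y, z as a fraction of full scale, then the turn, a rotation vector about the tool's x, y, z as a fraction of full scale, then the gripper's target within -1 to 1 (fully open at 1, half-way at 0, shut at -1). In form: [[tx, ty, tz, wx, wy, wz, jaw], ...]. A call has 1 to 12 rows; each row shifts and turns the commanded pose from where the row before left it, along the tool's axes as they then stand; what a row does not reach is not made up. Full scale, the value 1, is 4 cm for a shift and 0.08 rad for a turn. A row lasts 1/12 s, in which the tool goes at most 41.7 mm and 7.16 degrees, less where a joint would pass 70% of its speed; a pose out of reach is approached as far as the arm can. A call with a number of a shift or a turn outside -1 to 1 is refused whole. A call with a gripper value outside its range is refused whole. The fingers move at their own pace and stop on an object; "newtons" is the grip in N (left out, the last holds). Time passes only in rows, so rows that do not move let the fingers close. It gives the time, the measured TCP pose, the force, the opening and the grip force at its end, in the units of the state.
- arm.observe(): the state, without advancing time (a new reading comes with each control period).
- optics.get_image(name): name is "side" or "top"; returns a dict with "color" (400x640x3 uint8, blue, green, red), "fx", "fy", "cx", "cy" (pixels), "rvec" (rotation vector, rad) and "tvec" (3), from world to camera coordinates, as OpenCV has them. Camera axes: x right, y down, z forward; pixel columns grow to the right and rows downward; lengths in m; the calibration is good to about 2 mm. A picture is of the moment at which its call begins. There is no depth.
- arm.sign_off(): hands the job in; it is judged then, once.
The state is a dict: "t": time; "joint_pos": joint angles; "joint_velocities": joint speeds; "joint_efforts": joint torques, N m; "tcp_pos": TCP position; "eef_rot": TCP orientation; "force": force on the tool from outside, world axes, zero at the start; "wrist_torque": the same for the moment, N m; "grip_width": opening from 0.0 (shut) to 1.0 (fully open); "gripper_force": force on a finger pad.
Only numpy, scipy, OpenCV 4.12 (cv2) and the standard library are available. Lean on these libraries where they do the work, as an engineer would, in place of code of your own. Each camera call takes 0.05 s, during which the arm holds its last target. There are 200 camera calls.

### The job

The food processor's lid has been put on askew: its tabs ride on top of the bowl's collar. Turn the lid back (anticlockwise from above) until it drops into the gaps, then turn it clockwise a quarter turn until the nose on its rim snaps past the spring catch at the bowl's handle and the lid is locked home; then press the pulse button on the front of the base all the way down and let it go. Leave the board with its onion and garlic and the mug alone.

Things in the scene. Friction and masses are not known exactly. Their poses are not given: they have to be found in the camera images.
- processor: Food processor, fixed: white base 56 mm high, clear bowl, grey collar round its mouth. Origin on the bowl's vertical axis at worktop height; +x to the machine's back, -x to its front, z up; base from x = -195 to +90, y = +-88 mm. Grey bowl handle at -y, radius 99 to 129 mm, top 178 mm high, x = -16 to +32 mm.
- collar (a point): Centre of the collar's top, [0, 0, 158] mm in the processor's frame. Collar: outer radius 84; three ledges of 90 deg (inner radius 71, 5 mm thick) and three 30 deg gaps, centred 0, +120, -120 deg from the machine's +x. A tab let down through a gap turns clockwise (from above) under a ledge up to a stop 90 deg on; anticlockwise it meets a stop after 5 deg.
- lid: Loose grey lid, 0.2 to 0.35 kg. Origin: centre of its 138 mm disc's underside, on the bowl's axis; +x to the nose, -x to the feed tube. Yaw relative to the processor: at first -1.0 to -0.4 rad, tabs on the ledges, origin 158 mm up; near 0 (+-5 deg) it drops to 145 mm; locked at -pi/2. Clockwise = yaw falls. Smooth plastic: 2 N on the tube turns it, about 10 N takes it past the catch.
- lid_top (a point): Top of the lid's dome on its axis, [0, 0, 15.5] mm in the lid's frame. Under the dome: three tabs at 0, +120, -120 deg from the lid's +x (26 mm wide, 5 mm thick, out to radius 78 mm) and a skirt 121 mm across that reaches 22 mm down into the bowl's 124 mm bore and keeps the lid centred.
- nose (a point): Rounded end of the lid's nose, a bar 16 mm wide and 9 mm thick that stands out over the collar above one tab. The point is at [88, 0, 20] mm in the lid's frame; the tip is 8 mm further out.
- tube (a point): Feed tube with its pusher in it: solid upright oval, 34 mm wide (along the lid's y), 52 mm long (x = -12 to -64 mm; flat sides from x = -29 to -47), rising from the dome to 68 mm above the disc's underside. The point is on its centre line, [-38, 0, 45] mm in the lid's frame. Push its lower half or pinch it to turn the lid (pushed high up, the lid may tip).
- open_mark (a point): Point of the machine where the nose's end stands when the lid sits in the gaps, unlocked: [88, 0, 165] mm in the processor's frame (towards the back).
- lock_mark (a point): Point of the machine where the nose's end stands when the lid is locked: [0, -88, 165] mm in the processor's frame (at the bowl's handle).
- catch (a joint): Steel spring catch, a tooth with a round tip of 6 mm radius in the head of the bowl's handle, just on the back side of lock_mark: 0 (m) standing out, about 0.005 as the nose passes it (the last 15 deg of the turn), back to 0 behind the nose when locked. Spring 2.4 N out, 4 N pushed in.
- pulse_top (a point): Centre of the top of the round pulse button (34 mm across, 50 mm steel housing) on the front of the base, [-150, 0, 75] mm in the processor's frame; pressed straight down.
- pulse (a joint): Travel of the pulse button: 0 up, 0.006 m fully down; fully down takes 5 N; it springs back.
- board: White chopping board, 200 x 290 x 10 mm, fixed, to the left of the machine; origin at the centre of its underside.
- onion: Onion, 62 mm wide, 68 mm high, on the board; origin at its underside. Leave alone.
- garlic: Garlic bulb, 53 mm, on the board; origin at its underside. Leave alone.
- mug: Blue and white mug, 85 x 118 x 98 mm high, to the right of the machine; origin at its underside. Leave alone.

How it is judged:
On the way, in this order (a step that is already met when the one before it is completed fails the run):
1. the lid has dropped into the gaps of the collar, its nose at the open mark (z of lid in the frame of processor below 0.148 m and horizontal distance between nose and open_mark below 0.025 m), for 0.1 s.
2. the lid is turned home under the ledges and the catch has snapped out behind the nose (horizontal distance between nose and lock_mark below 0.006 m and z of lid in the frame of processor below 0.148 m and value of joint catch below 0.0015 m), for 0.2 s.
3. the pulse button is pressed down (value of joint pulse above 0.0045 m), for 0.05 s.
At the end, for the whole second after the job is handed in: The lid sits flat and at rest in the collar (origin under 148 mm above the machine's, tilt under 0.05 rad), the end of its nose within 6 mm of the lock mark seen from above, the catch sprung out behind it (under 1.5 mm in), and the pulse button is up again (under 1.5 mm) (all of step 2 and angle between lid's own z axis and vertical below 0.05 rad and value of joint pulse below 0.0015 m and linear speed of lid below 0.02 m/s); the robot touches nothing.
It fails at once if the lid is tipped up or thrown off the bowl (angle between lid's own z axis and vertical above 0.35 rad or z of lid in the frame of processor above 0.19 m).
It fails at once if the onion, the garlic or the mug is knocked about (distance of any of onion, garlic, mug from where it was at the start of the episode above 0.03 m).
It also fails if it takes over 58 s, if anything falls off the work surface, if the arm or the gripper's body presses on something with over 40 N, if the wrist force passes 120 N, or if a joint passes its speed limit or range.

## Working session

There is one attempt and no reset: what is moved stays moved. The work goes in short steps, Python scripts to look and compute and a tool call to move; the robot and the scene stay as the last step left them, time stands still between calls to the robot, and variables do not carry over. Pictures are saved under pics/ and viewed, at most 12 in all, crops included, and the job is handed in when it is done.

Besides the shell and the picture viewer there is one more tool, called after "Call:" as name(argument=value, ...) on one line, values as JSON. servo_tool: Moves the arm, as the interface text tells. Its arguments: {"type":"object","properties":{"targets":{"type":"array","items":{"type":"array","items":{"type":"number"}}},"newtons":{"type":"number"}},"required":["targets"]}

```bash
ls; mkdir -p pics; python3 - <<'E'
from cell import arm, optics
import cv2,numpy as np
print(arm.observe())
for n in("side","top"):
    d=optics.get_image(n); cv2.imwrite(f"pics/{n}0.png",d["color"])
    R=cv2.Rodrigues(np.array(d["rvec"]))[0]; print(n,d["fx"],d["cx"],d["cy"],-R.T@np.array(d["tvec"]).ravel(),R)
E
```

```text
pics
{'t': 0.0, 'joint_pos': array([-1.31169504e+00,  9.18631327e-02,  1.23183292e+00, -2.50434840e-05,
        1.81982952e+00, -5.66859941e-02]), 'joint_velocities': array([ 0.00074881, -0.00089736, -0.00020435,  0.00136764, -0.00011031,
        0.00266541]), 'joint_efforts': array([-1.14102957e-03, -4.46447754e+01, -4.06447005e+01,  6.97049825e-02,
        2.92518554e-02, -1.42041035e-04]), 'tcp_pos': array([ 0.18626173, -0.57004725,  0.22153425]), 'eef_rot': array([-9.60286872e-04,  9.87560697e-01,  1.57235287e-01, -1.09722442e-04]), 'force': array([ 0.49429859, -0.70866456,  0.33162192]), 'wrist_torque': array([-0.01307566, -0.00630629,  0.0422458 ]), 'gripper_force': 0.0, 'grip_width': 0.9963957212850925}
side 377.6258981948233 315.4689644168932 196.63949035329972 [ 1.12059659 -0.22927676  0.83721399] [[ 0.53114039  0.84717141 -0.01380166]
 [ 0.63117285 -0.40648065 -0.66060148]
 [-0.5652528   0.3421609  -0.75060988]]
top 427.76310110819077 321.3917677572438 198.84200290910997 [0.42476509 0.09983283 1.12358218] [[ 0.02511817 -0.99967595 -0.00413104]
 [-0.98688839 -0.02413738 -0.15958913]
 [ 0.15943771  0.00808546 -0.98717488]]
```

View pics/top0.png

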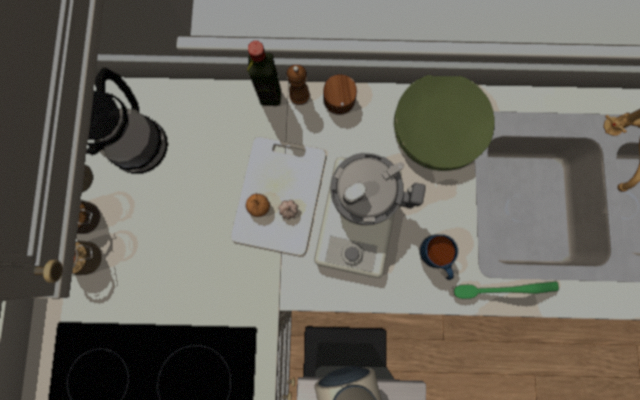

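View pics/side0.png

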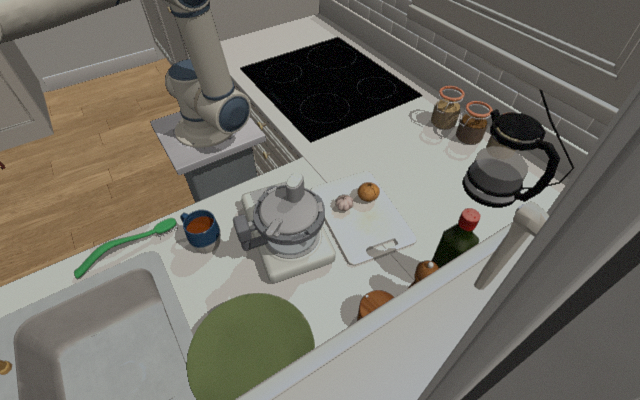

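The top view shows the processor with its collar near (367,188), tube (355,192), nose (395,172), handle (415,194), button (352,254). The arm is out of the way. I'll enlarge both views to read these more closely.

```bash
python3 - <<'E'
import cv2
a=cv2.imread("pics/top0.png")[145:285,300:470]; cv2.imwrite("pics/topc.png",cv2.resize(a,None,fx=4,fy=4,interpolation=cv2.INTER_CUBIC))
a=cv2.imread("pics/side0.png")[165:285,225:345]; cv2.imwrite("pics/sidec.png",cv2.resize(a,None,fx=5,fy=5,interpolation=cv2.INTER_CUBIC))
E
```

```text
(no output)
```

View pics/topc.png

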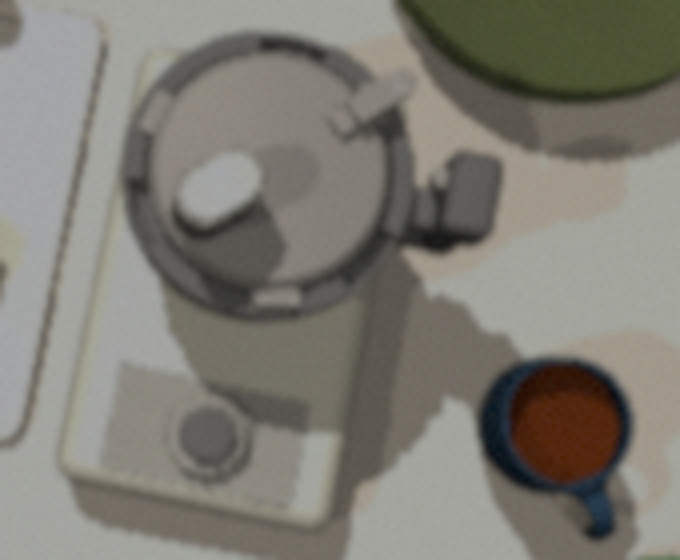

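View pics/sidec.png

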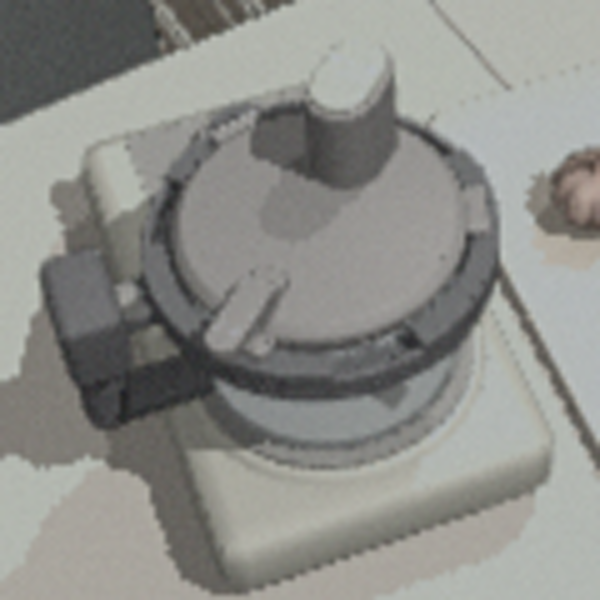

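Top crop: collar circle centre (267,176), tube top (219,187), nose tip (405,85), button (209,434), handle (472,197). Side crop: tube top (350,77), nose tip (215,338). Now I'll fit the machine and lid poses to them.

```bash
cat > h.py <<'E'
from cell import arm, optics
import cv2,numpy as np
from scipy.optimize import least_squares
def cam(n):
    d=optics.get_image(n); K=np.array([[d["fx"],0,d["cx"]],[0,d["fy"],d["cy"]],[0,0,1]])
    return d["color"],lambda P:cv2.projectPoints(np.float64(P).reshape(-1,1,3),np.array(d["rvec"]),np.array(d["tvec"]),K,None)[0][:,0]
def rz(a): return np.array([[np.cos(a),-np.sin(a),0],[np.sin(a),np.cos(a),0],[0,0,1]])
E
python3 - <<'E'
from h import *
_,pt=cam("top");_,ps=cam("side")
T=lambda u,v:((u+.5)/4-.5+300,(v+.5)/4-.5+145)
S=lambda u,v:((u+.5)/5-.5+225,(v+.5)/5-.5+165)
ot=np.array([T(267,176),T(209,434),T(472,197),T(219,187),T(405,85)])
os_=np.array([S(350,77),S(213,340)])
def mod(q):
    x,y,a,b=q; R=rz(a);p=np.array([x,y,0])
    w=lambda P:R@np.array(P)+p
    l=lambda P:w(rz(b)@np.array(P)+[0,0,.158])
    return pt([w([0,0,.156]),w([-.15,0,.075]),w([.008,-.114,.178]),l([-.038,0,.068]),l([.096,0,.022])]),ps([l([-.038,0,.068]),l([.096,0,.018])])
f=lambda q:np.r_[(mod(q)[0]-ot).ravel(),(mod(q)[1]-os_).ravel()]
r=least_squares(f,[.46,0,0,-.7],loss="soft_l1");print(r.x);print(f(r.x).reshape(-1,2).round(1))
E
```

```text
[ 0.60749166  0.00644876 -0.17518064 -0.83113881]
[[-0.6 -0.1]
 [-0.7  1. ]
 [-0.3 -0.7]
 [-0.6  0.2]
 [ 2.  -0.7]
 [-0.4 -1.9]
 [-0.7  2.5]]
```

```bash
cat >> h.py <<'E'
C=np.array([.6075,.0065]); YAW=-.175
def tube(b,r=.038):  # TCP xy and psi over the tube at lid yaw b
    p=YAW+b+np.pi; return C+r*np.array([np.cos(p),np.sin(p)]),p
def now():
    s=arm.observe(); w,x,y,z=s["eef_rot"]; return s,np.array(s["tcp_pos"]),2*np.arctan2(y,x)
def row(tgt,psi,n,start=None):
    """constant row repeated n times: from measured (or given x,y,z,psi) pose to tgt,psi"""
    s,p,a=now()
    if start is not None: p,a=np.array(start[:3]),start[3]
    d=np.array(tgt)-p; da=(psi-a+np.pi/2)%np.pi-np.pi/2 if start is None and abs(psi-a)>np.pi else psi-a
    c=d[0]+1j*d[1]; c*=np.exp(-1j*a)
    c/=np.exp(1j*da/n*np.arange(n)).sum()
    print(n,"rows:",np.round(np.array([c.real,-c.imag,-d[2]/n])/.04,3),"wz",round(-da/n/.08,3),"from",p.round(4),round(a,3))
E
python3 - <<'E'
from h import *
t,p=tube(-.82); _,_,a=now(); print(t,p)
row([*t,.29],a,24); row([*t,.29],p,24,[*t,.29,a])
E
```

```text
[0.58680889 0.03837284] 2.146592653589793
24 rows: [ 0.593 -0.473 -0.071] wz -0.0 from [ 0.1863 -0.5702  0.2219] 0.316
24 rows: [ 0. -0. -0.] wz -0.954 from [0.5868 0.0384 0.29  ] 0.316
```

Call:
servo_tool(targets=[[0.593, -0.473, -0.071, 0, 0, 0, 1], [0.593, -0.473, -0.071, 0, 0, 0, 1], [0.593, -0.473, -0.071, 0, 0, 0, 1], [0.593, -0.473, -0.071, 0, 0, 0, 1], [0.593, -0.473, -0.071, 0, 0, 0, 1], [0.593, -0.473, -0.071, 0, 0, 0, 1], [0.593, -0.473, -0.071, 0, 0, 0, 1], [0.593, -0.473, -0.071, 0, 0, 0, 1], [0.593, -0.473, -0.071, 0, 0, 0, 1], [0.593, -0.473, -0.071, 0, 0, 0, 1], [0.593, -0.473, -0.071, 0, 0, 0, 1], [0.593, -0.473, -0.071, 0, 0, 0, 1]])

```text
t: 1.2
tcp_pos: [0.3869, -0.2647, 0.2568]
eef_rot: [0.0, 0.988, 0.157, 0.0]
force: [-0.9, -0.7, 0.2]
grip_width: 1.0
gripper_force: 0.0
```

Call:
servo_tool(targets=[[0.593, -0.473, -0.071, 0, 0, 0, 1], [0.593, -0.473, -0.071, 0, 0, 0, 1], [0.593, -0.473, -0.071, 0, 0, 0, 1], [0.593, -0.473, -0.071, 0, 0, 0, 1], [0.593, -0.473, -0.071, 0, 0, 0, 1], [0.593, -0.473, -0.071, 0, 0, 0, 1], [0.593, -0.473, -0.071, 0, 0, 0, 1], [0.593, -0.473, -0.071, 0, 0, 0, 1], [0.593, -0.473, -0.071, 0, 0, 0, 1], [0.593, -0.473, -0.071, 0, 0, 0, 1], [0.593, -0.473, -0.071, 0, 0, 0, 1], [0.593, -0.473, -0.071, 0, 0, 0, 1]])

```text
t: 2.2
tcp_pos: [0.587, 0.0395, 0.2907]
eef_rot: [0.0, 0.988, 0.157, -0.0]
force: [0.4, -1.5, 0.3]
grip_width: 1.001
gripper_force: 0.0
```

Call:
servo_tool(targets=[[0, 0, 0, 0, 0, -0.95, 1], [0, 0, 0, 0, 0, -0.95, 1], [0, 0, 0, 0, 0, -0.95, 1], [0, 0, 0, 0, 0, -0.95, 1], [0, 0, 0, 0, 0, -0.95, 1], [0, 0, 0, 0, 0, -0.95, 1], [0, 0, 0, 0, 0, -0.95, 1], [0, 0, 0, 0, 0, -0.95, 1], [0, 0, 0, 0, 0, -0.95, 1], [0, 0, 0, 0, 0, -0.95, 1], [0, 0, 0, 0, 0, -0.95, 1], [0, 0, 0, 0, 0, -0.95, 1]])

```text
t: 3.2
tcp_pos: [0.5864, 0.0381, 0.2905]
eef_rot: [-0.0, 0.816, 0.578, -0.0]
force: [-0.1, 0.5, -0.3]
grip_width: 0.998
gripper_force: 0.0
```

Call:
servo_tool(targets=[[0, 0, 0, 0, 0, -0.95, 1], [0, 0, 0, 0, 0, -0.95, 1], [0, 0, 0, 0, 0, -0.95, 1], [0, 0, 0, 0, 0, -0.95, 1], [0, 0, 0, 0, 0, -0.95, 1], [0, 0, 0, 0, 0, -0.95, 1], [0, 0, 0, 0, 0, -0.95, 1], [0, 0, 0, 0, 0, -0.95, 1], [0, 0, 0, 0, 0, -0.95, 1], [0, 0, 0, 0, 0, -0.95, 1], [0, 0, 0, 0, 0, -0.95, 1], [0, 0, 0, 0, 0, -0.95, 1]])

```text
t: 4.2
tcp_pos: [0.5864, 0.0381, 0.2905]
eef_rot: [-0.0, 0.479, 0.878, -0.0]
force: [0.3, -0.3, 0.4]
grip_width: 1.0
gripper_force: 0.0
```

Call:
servo_tool(targets=[[0, 0, 0.6, 0, 0, 0, 1], [0, 0, 0.6, 0, 0, 0, 1], [0, 0, 0.6, 0, 0, 0, 1], [0, 0, 0.5, 0, 0, 0, 1], [0, 0, 0.4, 0, 0, 0, 1], [0, 0, 0.1, 0, 0, 0, 1], [0, 0, 0, 0, 0, 0, -0.1], [0, 0, 0, 0, 0, 0, -0.1], [0, 0, 0, 0, 0, 0, -0.1], [0, 0, 0, 0, 0, 0, -0.1], [0, 0, 0, 0, 0, 0, -0.1]], newtons=5)

```text
t: 5.12
tcp_pos: [0.5869, 0.0381, 0.1802]
eef_rot: [0.001, 0.48, 0.877, 0.001]
force: [-0.6, 0.2, -0.6]
grip_width: 0.658
gripper_force: 0.0
```

```bash
python3 - <<'E'
from h import *
a,_=cam("side");b,_=cam("top")
a=cv2.resize(a[125:285,205:365],None,fx=3,fy=3,interpolation=cv2.INTER_CUBIC);b=cv2.resize(b[125:285,300:400],None,fx=3,fy=3,interpolation=cv2.INTER_CUBIC)
cv2.imwrite("pics/cage.png",np.hstack([a,b]))
s,p,ps=now(); print(s["force"],s["grip_width"],ps)
t,q=tube(.03); t0,q0=tube(-.82)
row([*t,p[2]],q,24,[*t0,p[2],q0])
E
```

```text
[-0.08112614  0.25159725  0.05517668] 0.5720079855777193 2.1398307496498754
24 rows: [-0.001 -0.034 -0.   ] wz -0.443 from [0.5868 0.0384 0.1796] 2.147
```

View pics/cage.png

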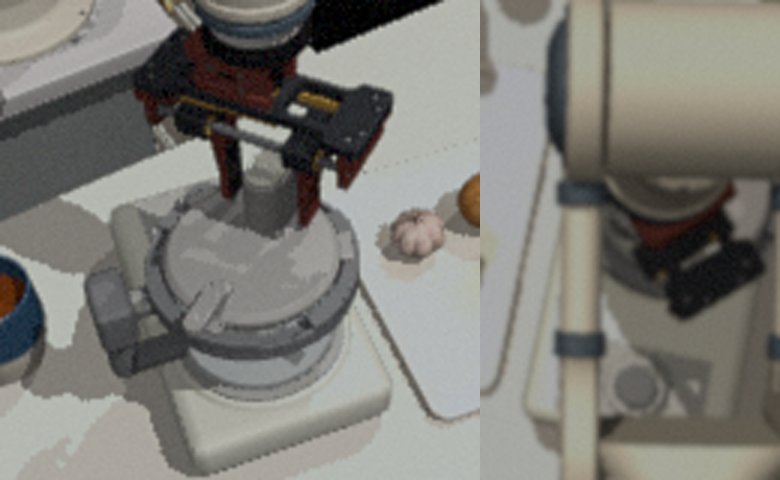

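Side view (left) shows the two fingers at (230,180) and (312,200) straddling the tube at (265,190), with nothing touched. Next I turn the lid anticlockwise on the arc.

Call:
servo_tool(targets=[[0, 0, 0, 0, 0, 0, -0.1], [0, 0, 0, 0, 0, 0, -0.1], [0, -0.034, 0, 0, 0, -0.443, -0.1], [0, -0.034, 0, 0, 0, -0.443, -0.1], [0, -0.034, 0, 0, 0, -0.443, -0.1], [0, -0.034, 0, 0, 0, -0.443, -0.1], [0, -0.034, 0, 0, 0, -0.443, -0.1], [0, -0.034, 0, 0, 0, -0.443, -0.1], [0, -0.034, 0, 0, 0, -0.443, -0.1], [0, -0.034, 0, 0, 0, -0.443, -0.1], [0, -0.034, 0, 0, 0, -0.443, -0.1], [0, -0.034, 0, 0, 0, -0.443, -0.1]])

```text
t: 6.22
tcp_pos: [0.5765, 0.0291, 0.1789]
eef_rot: [0.0, 0.317, 0.948, 0.0]
force: [0.5, -0.2, -0.7]
grip_width: 0.45
gripper_force: 0.4
```

Call:
servo_tool(targets=[[0, -0.034, 0, 0, 0, -0.443, -0.1], [0, -0.034, 0, 0, 0, -0.443, -0.1], [0, -0.034, 0, 0, 0, -0.443, -0.1], [0, -0.034, 0, 0, 0, -0.443, -0.1], [0, -0.034, 0, 0, 0, -0.443, -0.1], [0, -0.034, 0, 0, 0, -0.443, -0.1], [0, -0.034, 0, 0, 0, -0.443, -0.1], [0, -0.034, 0, 0, 0, -0.443, -0.1], [0, -0.034, 0, 0, 0, -0.443, -0.1], [0, -0.034, 0, 0, 0, -0.443, -0.1]])

```text
t: 7.05
tcp_pos: [0.5701, 0.0173, 0.1788]
eef_rot: [0.0, 0.145, 0.989, 0.0]
force: [1.6, 0.7, -0.2]
grip_width: 0.449
gripper_force: 0.4
```

```bash
python3 - <<'E'
from h import *
a,_=cam("side"); cv2.imwrite("pics/s2_raw.png",a)
s,p,ps=now(); print(s["force"],s["grip_width"],s["gripper_force"],p,"lid yaw equiv",ps-np.pi-YAW)
E
```

```text
[ 0.89724044 -0.51809283 -0.12379952] 0.4533787814506122 0.17458160407841206 [0.57002299 0.01705087 0.17886224] lid yaw equiv -0.11417851251256633
```

Now slowly on: 6 rows of about 0.022 rad.

Call:
servo_tool(targets=[[0, -0.021, 0, 0, 0, -0.275, -0.1], [0, -0.021, 0, 0, 0, -0.275, -0.1], [0, -0.021, 0, 0, 0, -0.275, -0.1], [0, -0.021, 0, 0, 0, -0.275, -0.1], [0, -0.021, 0, 0, 0, -0.275, -0.1], [0, -0.021, 0, 0, 0, -0.275, -0.1], [0, 0, 0, 0, 0, 0, -0.1], [0, 0, 0, 0, 0, 0, -0.1]])

```text
t: 7.77
tcp_pos: [0.5688, 0.0121, 0.1788]
eef_rot: [-0.0, 0.081, 0.997, -0.0]
force: [-0.8, 0.3, -0.7]
grip_width: 0.451
gripper_force: 0.0
```

```bash
python3 - <<'E'
from h import *
a,_=cam("side"); a0=cv2.imread("pics/s2_raw.png")
f=lambda a:cv2.resize(a[155:255,235:335],None,fx=4,fy=4,interpolation=cv2.INTER_CUBIC)
cv2.imwrite("pics/s3.png",np.hstack([f(a0),f(a)]))
s,p,ps=now(); print(s["force"],s["grip_width"],s["gripper_force"],p,"lid yaw equiv",ps-np.pi-YAW)
E
```

```text
[ 0.16003215 -0.43638934 -0.16682916] 0.4506163020823589 0.0 [0.56880752 0.01211679 0.17880113] lid yaw equiv 0.01359850438272242
```

View pics/s3.png

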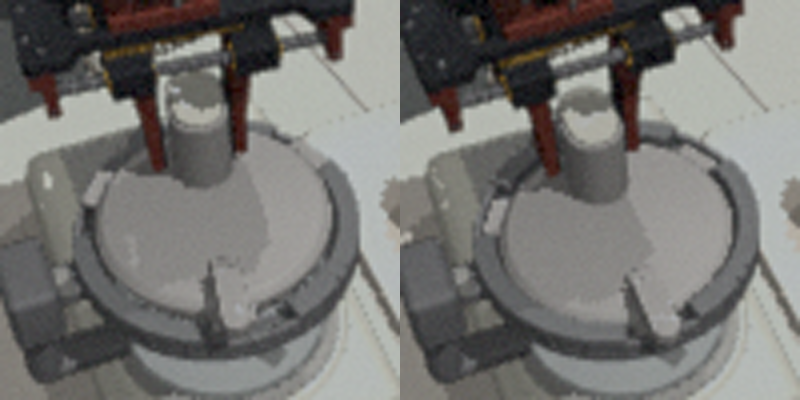

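Right half: the tube stands about 5 px lower and the nose (655,325) lies in the rear gap, so the lid has dropped in. I'll lower the fingers 13 mm and turn clockwise.

Call:
servo_tool(targets=[[0, 0, 0.2, 0, 0, 0, -0.1], [0, 0, 0.1, 0, 0, 0, -0.1], [0, 0.034, 0, 0, 0, 0.44, -0.1], [0, 0.034, 0, 0, 0, 0.44, -0.1], [0, 0.034, 0, 0, 0, 0.44, -0.1], [0, 0.034, 0, 0, 0, 0.44, -0.1], [0, 0.034, 0, 0, 0, 0.44, -0.1], [0, 0.034, 0, 0, 0, 0.44, -0.1], [0, 0.034, 0, 0, 0, 0.44, -0.1], [0, 0.034, 0, 0, 0, 0.44, -0.1], [0, 0.034, 0, 0, 0, 0.44, -0.1], [0, 0.034, 0, 0, 0, 0.44, -0.1]])

```text
t: 8.82
tcp_pos: [0.5728, 0.0248, 0.1659]
eef_rot: [-0.001, 0.255, 0.967, -0.0]
force: [-0.4, -0.4, -0.3]
grip_width: 0.448
gripper_force: 0.5
```

Call:
servo_tool(targets=[[0, 0.034, 0, 0, 0, 0.44, -0.1], [0, 0.034, 0, 0, 0, 0.44, -0.1], [0, 0.034, 0, 0, 0, 0.44, -0.1], [0, 0.034, 0, 0, 0, 0.44, -0.1], [0, 0.034, 0, 0, 0, 0.44, -0.1], [0, 0.034, 0, 0, 0, 0.44, -0.1], [0, 0.034, 0, 0, 0, 0.44, -0.1], [0, 0.034, 0, 0, 0, 0.44, -0.1], [0, 0.034, 0, 0, 0, 0.44, -0.1], [0, 0.034, 0, 0, 0, 0.44, -0.1], [0, 0.034, 0, 0, 0, 0.44, -0.1], [0, 0.034, 0, 0, 0, 0.44, -0.1]])

```text
t: 9.82
tcp_pos: [0.583, 0.0373, 0.1658]
eef_rot: [-0.001, 0.452, 0.892, -0.001]
force: [-1.6, -0.3, 0.3]
grip_width: 0.451
gripper_force: 0.8
```

Call:
servo_tool(targets=[[0, 0.034, 0, 0, 0, 0.44, -0.1], [0, 0.034, 0, 0, 0, 0.44, -0.1], [0, 0.034, 0, 0, 0, 0.44, -0.1], [0, 0.034, 0, 0, 0, 0.44, -0.1], [0, 0.034, 0, 0, 0, 0.44, -0.1], [0, 0.034, 0, 0, 0, 0.44, -0.1], [0, 0.034, 0, 0, 0, 0.44, -0.1], [0, 0.034, 0, 0, 0, 0.44, -0.1], [0, 0.034, 0, 0, 0, 0.44, -0.1], [0, 0.034, 0, 0, 0, 0.44, -0.1], [0, 0.034, 0, 0, 0, 0.44, -0.1], [0, 0.034, 0, 0, 0, 0.44, -0.1]])

```text
t: 10.82
tcp_pos: [0.5978, 0.0442, 0.1657]
eef_rot: [-0.001, 0.629, 0.778, -0.001]
force: [-1.1, -0.5, 0.7]
grip_width: 0.45
gripper_force: 0.6
```

```bash
python3 - <<'E'
from h import *
s,p,ps=now(); print(s["force"],s["grip_width"],s["gripper_force"],p,"lid yaw equiv",ps-np.pi-YAW,tube(ps-np.pi-YAW)[0])
E
```

```text
[-1.11526783 -0.51991114  0.65986138] 0.44970811546279843 0.6490829028189182 [0.59777352 0.04424406 0.16570884] lid yaw equiv -1.1847266885326744 [0.59953878 0.04365668]
```

Call:
servo_tool(targets=[[0, 0.034, 0, 0, 0, 0.44, -0.1], [0, 0.034, 0, 0, 0, 0.44, -0.1], [0, 0.034, 0, 0, 0, 0.44, -0.1], [0, 0.034, 0, 0, 0, 0.44, -0.1], [0, 0.034, 0, 0, 0, 0.44, -0.1], [0, 0.034, 0, 0, 0, 0.44, -0.1], [0, 0.034, 0, 0, 0, 0.44, -0.1], [0, 0.034, 0, 0, 0, 0.44, -0.1], [0, 0.034, 0, 0, 0, 0.44, -0.1], [0, 0.034, 0, 0, 0, 0.44, -0.1]])

```text
t: 11.65
tcp_pos: [0.6093, 0.0447, 0.1658]
eef_rot: [-0.002, 0.755, 0.656, -0.003]
force: [-9.9, -2.1, 2.7]
grip_width: 0.5
gripper_force: 5.0
```

Call:
servo_tool(targets=[[0, 0.034, 0, 0, 0, 0.44, -0.1], [0, 0.034, 0, 0, 0, 0.44, -0.1]])

```text
t: 11.82
tcp_pos: [0.6119, 0.0453, 0.1657]
eef_rot: [-0.002, 0.777, 0.629, -0.002]
force: [-10.1, 0.4, 4.1]
grip_width: 0.519
gripper_force: 5.0
```

```bash
python3 - <<'E'
from h import *
a,_=cam("side"); cv2.imwrite("pics/s4.png",cv2.resize(a[155:275,225:345],None,fx=5,fy=5,interpolation=cv2.INTER_CUBIC))
s,p,ps=now(); print(s["force"],s["grip_width"],s["gripper_force"],p,"lid yaw equiv",ps-np.pi-YAW)
E
```

```text
[-10.35302831   0.88571037   3.95979965] 0.5274570805592913 5.0144340097904205 [0.61211289 0.04520948 0.16568184] lid yaw equiv -1.608534879452929
```

View pics/s4.png

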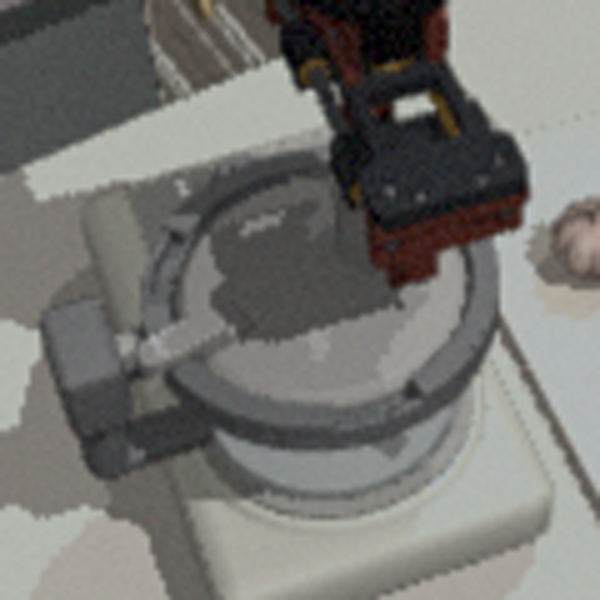

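The nose (150,345) is against the catch on its back side. The fingers are yielding open at the 5 N grip, so I'll pinch the tube firmly before the last few degrees.

Call:
servo_tool(targets=[[0, 0, 0, 0, 0, 0, -1], [0, 0, 0, 0, 0, 0, -1], [0, 0, 0, 0, 0, 0, -1], [0, 0, 0, 0, 0, 0, -1], [0, 0, 0, 0, 0, 0, -1], [0, 0, 0, 0, 0, 0, -1]], newtons=40)

```text
t: 12.37
tcp_pos: [0.6132, 0.0481, 0.1657]
eef_rot: [-0.003, 0.776, 0.631, 0.0]
force: [-3.1, 10.5, 0.4]
grip_width: 0.408
gripper_force: 39.7
```

```bash
python3 - <<'E'
from h import *
a,_=cam("side"); cv2.imwrite("pics/s5.png",cv2.resize(a[155:275,225:345],None,fx=5,fy=5,interpolation=cv2.INTER_CUBIC))
s,p,ps=now(); print(s["force"],s["wrist_torque"],s["grip_width"],s["gripper_force"],p,"lid yaw equiv",ps-np.pi-YAW)
E
```

```text
[-2.91116099  8.85818529  0.95781532] [1.6586489  0.53497518 0.10125368] 0.40865610416800197 39.716029733463074 [0.61320089 0.04814734 0.16568827] lid yaw equiv -1.6017110371013727
```

View pics/s5.png

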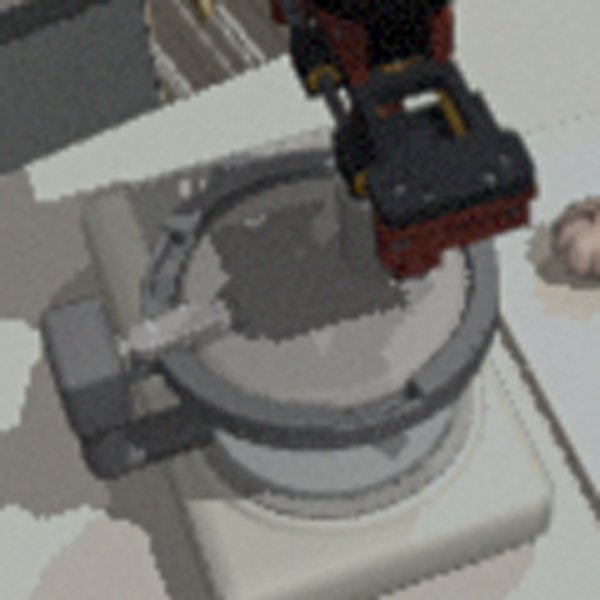

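```bash
python3 - <<'E'
from h import *
_,ps=cam("side")
for b in(-1.3,-1.4,-1.5,-1.571):
    P=[rz(YAW)@(rz(b)@np.array(q)+[0,0,.145])+[*C,0] for q in([.096,0,.0245],[.06,0,.0245],[.06,-.008,.0245],[.06,.008,.0245])]
    print(b,((ps(P)-[225,155]+.5)*5-.5).round().tolist())
E
```

```text
-1.3 [[138.0, 360.0], [207.0, 320.0], [197.0, 309.0], [217.0, 331.0]]
-1.4 [[128.0, 346.0], [200.0, 311.0], [192.0, 300.0], [208.0, 323.0]]
-1.5 [[120.0, 331.0], [195.0, 302.0], [189.0, 290.0], [201.0, 315.0]]
-1.571 [[115.0, 320.0], [192.0, 296.0], [187.0, 283.0], [197.0, 308.0]]
```

Call:
servo_tool(targets=[[0, 0.02, 0, 0, 0, 0.25, -1], [0, 0.02, 0, 0, 0, 0.25, -1], [0, 0.02, 0, 0, 0, 0.25, -1], [0, 0, 0, 0, 0, 0, -1]])

```text
t: 12.8
tcp_pos: [0.6172, 0.0475, 0.1661]
eef_rot: [-0.002, 0.795, 0.607, 0.002]
force: [2.6, 9.0, -0.6]
grip_width: 0.397
gripper_force: 40.6
```

```bash
python3 - <<'E'
from h import *
a,_=cam("side"); cv2.imwrite("pics/s6.png",cv2.resize(a[190:240,225:285],None,fx=10,fy=10,interpolation=cv2.INTER_CUBIC))
s,p,ps=now(); print(s["force"],s["wrist_torque"],s["grip_width"],s["gripper_force"],p,"lid yaw equiv",ps-np.pi-YAW)
E
```

```text
[ 2.46308734  8.31466308 -0.10168888] [ 1.60625752 -0.5923648   0.87893731] 0.39817448426773444 40.55089792760555 [0.61717058 0.04745672 0.16608951] lid yaw equiv -1.6608252617545365
```

View pics/s6.png

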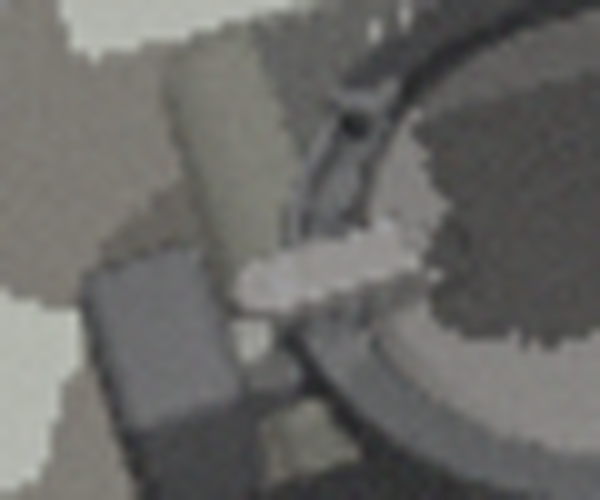

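The catch tooth (250,340) is now behind the nose (tip 240,280), which agrees with the prediction for a locked lid. Releasing and lifting.

Call:
servo_tool(targets=[[0, 0, 0, 0, 0, 0, 0.2], [0, 0, 0, 0, 0, 0, 0.2], [0, 0, 0, 0, 0, 0, 0.2], [0, 0, 0, 0, 0, 0, 0.2], [0, 0, -0.3, 0, 0, 0, 0.2], [0, 0, -0.5, 0, 0, 0, 0.2], [0, 0, -0.5, 0, 0, 0, 0.2], [0, 0, -0.5, 0, 0, 0, 0.2], [0, 0, -0.5, 0, 0, 0, 0.2], [0, 0, 0, 0, 0, 0, 0.2]])

```text
t: 13.68
tcp_pos: [0.6178, 0.0438, 0.2651]
eef_rot: [0.003, 0.796, 0.606, 0.003]
force: [0.5, 0.1, 0.7]
grip_width: 0.603
gripper_force: 0.0
```

```bash
python3 - <<'E'
from h import *
a,_=cam("side"); b,_=cam("top")
f=lambda a,k:cv2.resize(a,None,fx=k,fy=k,interpolation=cv2.INTER_CUBIC)
cv2.imwrite("pics/s7.png",np.hstack([f(a[190:240,225:285],8),f(b[210:270,330:370],400/60)]))
_,p,a=now(); t=C+.15*np.array([np.cos(YAW+np.pi),np.sin(YAW+np.pi)]); print(t)
row([*t,.25],YAW+np.pi,24)
E
```

```text
[0.45979102 0.03261622]
24 rows: [ 0.082 -0.166  0.01 ] wz -0.867 from [0.6172 0.0439 0.26  ] 1.301
```

View pics/s7.png

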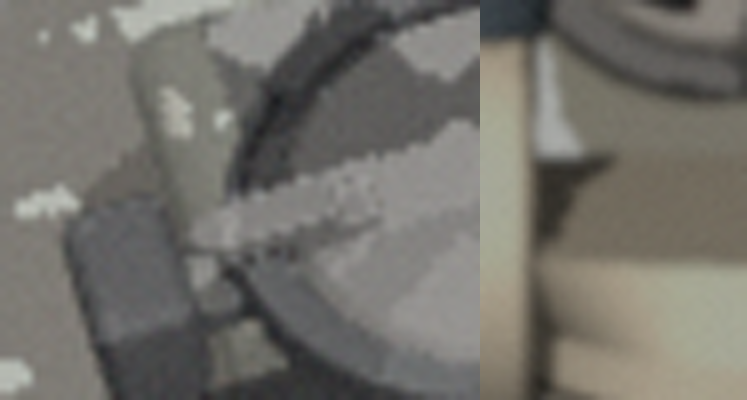

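The nose stays locked, with the tooth (205,270) behind it. On to the button with the fingers shut.

Call:
servo_tool(targets=[[0.082, -0.166, 0, 0, 0, -0.867, -1], [0.082, -0.166, 0, 0, 0, -0.867, -1], [0.082, -0.166, 0, 0, 0, -0.867, -1], [0.082, -0.166, 0, 0, 0, -0.867, -1], [0.082, -0.166, 0, 0, 0, -0.867, -1], [0.082, -0.166, 0, 0, 0, -0.867, -1], [0.082, -0.166, 0, 0, 0, -0.867, -1], [0.082, -0.166, 0, 0, 0, -0.867, -1], [0.082, -0.166, 0, 0, 0, -0.867, -1], [0.082, -0.166, 0, 0, 0, -0.867, -1], [0.082, -0.166, 0, 0, 0, -0.867, -1], [0.082, -0.166, 0, 0, 0, -0.867, -1]], newtons=10)

```text
t: 14.78
tcp_pos: [0.5347, 0.0734, 0.2565]
eef_rot: [-0.001, 0.481, 0.877, -0.001]
force: [0.0, -0.4, -0.2]
grip_width: 0.005
gripper_force: 0.0
```

Call:
servo_tool(targets=[[0.082, -0.166, 0, 0, 0, -0.867, -1], [0.082, -0.166, 0, 0, 0, -0.867, -1], [0.082, -0.166, 0, 0, 0, -0.867, -1], [0.082, -0.166, 0, 0, 0, -0.867, -1], [0.082, -0.166, 0, 0, 0, -0.867, -1], [0.082, -0.166, 0, 0, 0, -0.867, -1], [0.082, -0.166, 0, 0, 0, -0.867, -1], [0.082, -0.166, 0, 0, 0, -0.867, -1], [0.082, -0.166, 0, 0, 0, -0.867, -1], [0.082, -0.166, 0, 0, 0, -0.867, -1], [0.082, -0.166, 0, 0, 0, -0.867, -1], [0.082, -0.166, 0, 0, 0, -0.867, -1]])

```text
t: 15.78
tcp_pos: [0.4584, 0.0329, 0.2567]
eef_rot: [-0.002, 0.086, 0.996, -0.0]
force: [-0.4, 0.4, 0.5]
grip_width: 0.008
gripper_force: 0.0
```

```bash
python3 - <<'E'
from h import *
row([.4595,.0326,.08],YAW+np.pi,8)
E
```

```text
8 rows: [-0.004 -0.     0.552] wz 0.004 from [0.4584 0.0329 0.2567] 2.969
```

Call:
servo_tool(targets=[[0, 0, 0.55, 0, 0, 0, -1], [0, 0, 0.55, 0, 0, 0, -1], [0, 0, 0.55, 0, 0, 0, -1], [0, 0, 0.55, 0, 0, 0, -1], [0, 0, 0.55, 0, 0, 0, -1], [0, 0, 0.55, 0, 0, 0, -1], [0, 0, 0.55, 0, 0, 0, -1], [0, 0, 0.55, 0, 0, 0, -1], [0, 0, 0.07, 0, 0, 0, -1], [0, 0, 0.06, 0, 0, 0, -1], [0, 0, 0, 0, 0, 0, -1]])

```text
t: 16.7
tcp_pos: [0.4586, 0.0331, 0.0776]
eef_rot: [-0.001, 0.088, 0.996, -0.0]
force: [-1.2, -0.6, 3.0]
grip_width: 0.006
gripper_force: 1.2
```

Call:
servo_tool(targets=[[0, 0, 0.06, 0, 0, 0, -1], [0, 0, 0.06, 0, 0, 0, -1], [0, 0, 0.04, 0, 0, 0, -1], [0, 0, 0, 0, 0, 0, -1]])

```text
t: 17.03
tcp_pos: [0.4599, 0.0331, 0.0732]
eef_rot: [0.001, 0.088, 0.996, 0.0]
force: [-3.8, -0.6, 8.4]
grip_width: 0.008
gripper_force: 4.5
```

Call:
servo_tool(targets=[[0, 0, 0.08, 0, 0, 0, -1], [0, 0, 0.08, 0, 0, 0, -1], [0, 0, 0, 0, 0, 0, -1]])

```text
t: 17.28
tcp_pos: [0.4602, 0.0331, 0.0727]
eef_rot: [0.002, 0.088, 0.996, 0.0]
force: [-18.7, -0.2, 38.2]
grip_width: 0.006
gripper_force: 19.3
```

```bash
python3 - <<'E'
from h import *
a,_=cam("side"); cv2.imwrite("pics/s8.png",cv2.resize(a[130:230,200:320],None,fx=6,fy=6,interpolation=cv2.INTER_CUBIC))
s,p,ps=now(); print(s["force"],s["wrist_torque"],p)
E
```

```text
[-19.87168743  -1.5768847   39.3925233 ] [-0.04948661  3.37751981  0.01674751] [0.46016046 0.03309974 0.07267546]
```

View pics/s8.png

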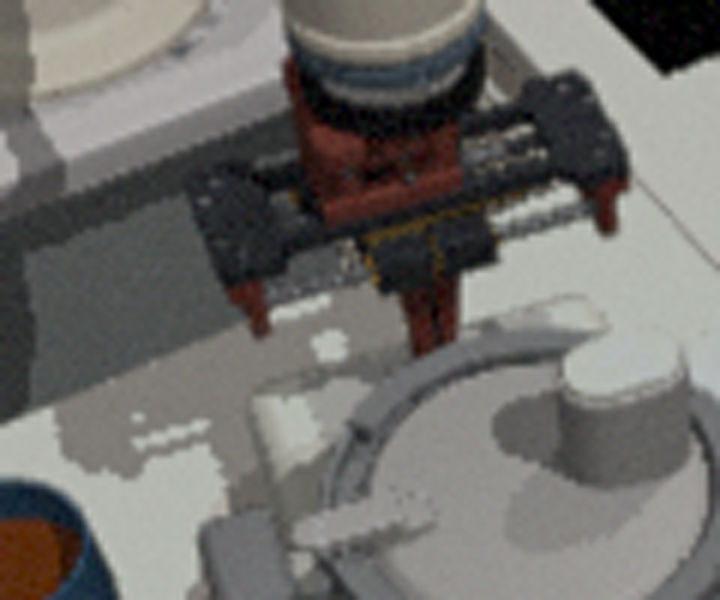

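Force jumped to 38 N at z = 0.0727, so something hard was reached. I'll back off in small steps to read the spring curve and tell the button's stop from the housing.

Call:
servo_tool(targets=[[0, 0, -0.12, 0, 0, 0, -1], [0, 0, 0, 0, 0, 0, -1], [0, 0, 0, 0, 0, 0, -1]])

```text
t: 17.58
tcp_pos: [0.4605, 0.0331, 0.0731]
eef_rot: [0.002, 0.088, 0.996, 0.0]
force: [-4.4, -0.1, 14.3]
grip_width: 0.004
gripper_force: 7.2
```

Call:
servo_tool(targets=[[0, 0, -0.05, 0, 0, 0, -1], [0, 0, 0, 0, 0, 0, -1]])

```text
t: 17.75
tcp_pos: [0.4604, 0.0331, 0.0737]
eef_rot: [0.002, 0.088, 0.996, 0.0]
force: [-0.1, 0.7, 4.8]
grip_width: 0.004
gripper_force: 2.3
```

Call:
servo_tool(targets=[[0, 0, -0.05, 0, 0, 0, -1], [0, 0, 0, 0, 0, 0, -1]])

```text
t: 17.92
tcp_pos: [0.4604, 0.0331, 0.0749]
eef_rot: [0.002, 0.088, 0.996, 0.0]
force: [2.1, 0.1, 4.2]
grip_width: 0.009
gripper_force: 1.9
```

Call:
servo_tool(targets=[[0, 0, -0.05, 0, 0, 0, -1], [0, 0, 0, 0, 0, 0, -1]])

```text
t: 18.08
tcp_pos: [0.4599, 0.0331, 0.0763]
eef_rot: [0.001, 0.088, 0.996, 0.0]
force: [2.3, 0.4, 3.0]
grip_width: 0.007
gripper_force: 1.5
```

Call:
servo_tool(targets=[[0, 0, -0.05, 0, 0, 0, -1], [0, 0, 0, 0, 0, 0, -1]])

```text
t: 18.25
tcp_pos: [0.4592, 0.0331, 0.0777]
eef_rot: [-0.0, 0.088, 0.996, 0.0]
force: [1.5, 0.7, 1.4]
grip_width: 0.007
gripper_force: 1.1
```

Call:
servo_tool(targets=[[0, 0, -0.05, 0, 0, 0, -1], [0, 0, 0, 0, 0, 0, -1]])

```text
t: 18.42
tcp_pos: [0.4587, 0.0331, 0.0793]
eef_rot: [-0.001, 0.088, 0.996, -0.0]
force: [1.0, 0.7, 1.6]
grip_width: 0.008
gripper_force: 0.7
```

The spring ran from about 5 N at the hard stop down to about 1 N over 6 mm, which matches a fully pressed button. I'll lift clear and check.

Call:
servo_tool(targets=[[0, 0, -0.3, 0, 0, 0, -1], [0, 0, -0.5, 0, 0, 0, -1], [0, 0, -0.5, 0, 0, 0, -1], [0, 0, -0.5, 0, 0, 0, -1], [0, 0, -0.5, 0, 0, 0, -1], [0, 0, -0.5, 0, 0, 0, -1], [0, 0, 0, 0, 0, 0, -1], [0, 0, 0, 0, 0, 0, -1], [0, 0, 0, 0, 0, 0, -1]])

```text
t: 19.17
tcp_pos: [0.4587, 0.0331, 0.1906]
eef_rot: [-0.001, 0.088, 0.996, -0.0]
force: [-0.1, 0.4, -0.8]
grip_width: 0.006
gripper_force: 0.0
```

```bash
python3 - <<'E'
from h import *
a,_=cam("side"); b=cv2.imread("pics/s6.png")
c=cv2.resize(a[190:240,225:285],None,fx=10,fy=10,interpolation=cv2.INTER_CUBIC)
cv2.imwrite("pics/s9.png",c); print(cv2.absdiff(b[150:400,80:300],c[150:400,80:300]).mean(),arm.observe()["force"])
print(arm.sign_off())
E
```

```text
10.122309090909091 [ 0.76411012  0.14073341 -0.8015346 ]
the job is handed in; nothing more can be done
None
```

The job is handed in: the lid dropped into the gaps and was turned home past the catch (seen in the side camera), and the pulse button was pressed to its stop and let go (read from its spring force); the hand-in call gave no verdict.

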